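# Load the warming cabinet and start the timer

## Task

Draw the tray of the warming cabinet fully out by its handle, take the opened blue carton out of it and put it on the table clear of the cabinet, lay all the small green cartons flat in it (on a long side, inside the rim) and push the tray fully home. Then set the loose timer flush and roughly centred against the upright face of the angle bracket, button end away from it, and press the button right in so that the bracket holds the timer from behind; leave the timer standing there and leave the other things where they lie.

Things in the scene. Friction and masses are not known exactly. Their poses are not given: they have to be found in the camera images.
- cabinet: fixed warming cabinet: a white metal hood 160 x 162 mm and 80 mm high with an open mouth, on an aluminium base plate (6 mm thick, 142 mm wide) that runs out 200 mm in front of the mouth. Origin on the table in the middle of the mouth; +x points into the hood (the way the tray goes in), z up. The hood occupies x from 0 to 160 mm, y +-81 mm
- tray_floor (a point): steel tray that slides on the cabinet's base plate. Point: centre of the tray's inner floor, 14 mm above the table; same axes as the cabinet. Inside 152 mm (x) by 116 mm (y), rim 4 mm thick and 10 mm high above the floor: room for four cartons, two by two, lying along x
- tray_handle (a point): black grip bar of the tray, 12 mm (x) by 64 mm (y) by 14 mm high, on two posts at the tray's front (-x) end, 105 mm in front of the tray's centre. Point: its centre, 50 mm above the table (underside 43 mm); same axes as the cabinet
- tray (a joint): slide of the tray, m: 0 = drawn fully out to its stop (tray centre 100 mm in front of the mouth), 0.16 = fully home in the hood; it stays where left; friction 2 N
- bracket: fixed aluminium angle bracket screwed to the table, its upright face 90 mm wide and 40 mm high, 6 mm thick, with a foot behind it. Origin on the table under the middle of the face; the face lies in the plane x = 0 and looks to -x; y runs along the face
- timer: loose white electronic timer, a box 80 (x) by 52 (y) by 34 mm high with a dark display on top. Origin: centre of its underside; the button sits in its -x end, its +x end is plain and flat
- timer_button_tip (a point): middle of the outer end of the timer's round grey push button, 16 mm in diameter, standing 10 mm out of the -x end 18 mm above the table; same axes as the timer. It is pushed along +x and springs back
- timer_button (a joint): travel of the button, m: 0 = out, 0.006 = fully in; spring, 1.2 N to start and 4.8 N fully in. The timer is light and slides away if nothing backs it
- carton1_mid (a point): small green vaccine carton with a white flap end, 62 (x) by 34 (y) by 34 mm high, 0.05 kg, lying on the table. Point: its centre, 17 mm above its underside; x along its length. Two to four of the cartons are present
- carton2_mid (a point): small green vaccine carton with a white flap end, 62 (x) by 34 (y) by 34 mm high, 0.05 kg, lying on the table. Point: its centre, 17 mm above its underside; x along its length. Two to four of the cartons are present
- carton3_mid (a point): small green vaccine carton with a white flap end, 62 (x) by 34 (y) by 34 mm high, 0.05 kg, lying on the table. Point: its centre, 17 mm above its underside; x along its length. Two to four of the cartons are present
- carton4_mid (a point): small green vaccine carton with a white flap end, 62 (x) by 34 (y) by 34 mm high, 0.05 kg, lying on the table. Point: its centre, 17 mm above its underside; x along its length. Two to four of the cartons are present
- old_carton_mid (a point): dark blue small carton with its top flaps open, left standing in the tray, 0.03 kg. Its solid part is 22 (x) by 32 (y) by 50 mm high (flaps up to 76 mm). Point: centre of that part, 25 mm above its underside; grasp it along x, 22 mm. In this corner the table top reaches about as far as x + y > 0.45 and y > x - 0.70 (world, m)
- forceps: bystander: steel forceps lying flat, 129 mm long, 9 mm high; origin under its middle
- tally_counter: bystander: round hand tally counter, 42 mm wide, 21 mm high; origin at its underside
There are look-alikes about, which are no part of the job. Leave any yellow look-alike of the part that bears old_carton_mid alone.

How it is judged:
By the outcome, as a careful person would: the job done as asked, in the order asked, and still so for the second after the job is handed in, with the robot touching nothing.
Of carton1, carton2, carton3, carton4 only 2 to 4 are there at a start; the rules pass over those that are not, and their reading is None.
At some moment in a run one of timer may be knocked a few centimetres aside while the robot is not near it.
Once in a run the grip may slacken for a moment while it holds something.
It also fails if it takes over 210 s, if anything falls off the work surface, if the arm or the gripper's body presses on something with over 40 N, if the wrist force passes 120 N, or if a joint passes its speed limit or range.

## Robot

A 7-joint arm with a two-finger parallel gripper is mounted at the origin on a cart in front of the work surface, level with it; the furniture and walls round the work are solid. World frame = base frame: x ahead of the robot, y to its left, z up, the work surface at z = 0. Lengths are in m, angles in rad, forces in N, time in s.
With the tool pointing down it reaches from about 0.425 to 0.875 m from the base axis. Payload 4.7 kg.
Tool frame: the origin (TCP) lies between the finger pads; the fingertips stand 19 mm ahead of it and the grasp point (between the pads) is the TCP; z points along the fingers, y is the line along which they close (so a half turn about z gives the same grasp; the last joint's range is limited). The gripper opens to 87 mm and grips with 3 to 60 N. Pads are 19 mm wide; open, the fingers measure 117 mm over their backs; the gripper's body (75 mm by 190 mm) begins 51 mm behind the grasp point.
Start: joints at [-1.109, 0.321, -0.07, 1.45, 0.023, 1.371, -0.057], TCP at [0.281, 0.586, 0.242] pointing down, gripper open.
Joint ranges: [-2.86, 2.86], [-0.3, 2.09], [-1.38, 1.24], [0.06, 2.45], [-1.56, 4.7], [0.09, 2.05], [-2.69, 2.69]. Speed limits (rad/s): [2.57, 2.57, 3.14, 3.14, 3.14, 3.14, 3.14].

## Interface

Orientations are given as a unit quaternion [w, x, y, z].
In Python, from bench import sense, vision, manip, spotter gives the robot as it stands.
- The arm moves only by the tool arm_command, never from a script. Its argument "commands" is a list of rows, each an object of numbers: "tx", "ty", "tz": the shift along the world's x, y, z as a fraction of full scale; "rx", "ry", "rz": the turn, a rotation vector about the world's x, y, z as a fraction of full scale; "fingers": the opening, from 0 (shut) to 1 (fully open). In form: [{"tx": .., "ty": .., "tz": .., "rx": .., "ry": .., "rz": .., "fingers": ..}, ...]. A call has 1 to 20 rows; each row is the pose to reach, as a shift and turn from the pose commanded when the call began; what a row does not reach only later rows make up. Full scale, the value 1, is 0.5 m for a shift and pi/2 rad for a turn. A row lasts 1/8 s, in which the tool goes at most 62.5 mm and 10.7 degrees, less where a joint would pass 70% of its speed; a pose out of reach is approached as far as the arm can. A call with a number of a shift or a turn outside -1 to 1 is refused whole. A call with a gripper value outside its range is refused whole. The fingers move at their own pace and stop on an object; the grip force is fixed at half the most. Time passes only in rows, so rows that repeat a pose let the fingers close. It gives the time, the measured TCP pose, the force, the opening and the grip force at its end, in the units of the state.
- sense(): the state, without advancing time (a new reading comes with each control period).
- vision.read_camera(name): name is "side" or "top"; returns a dict with "color" (480x640x3 uint8, red, green, blue), "range_z" (480x640 float32, m along the optical axis (not along the pixel's ray), 0 where there is no reading), "vfov" (degrees; the focal length in pixels is half the picture's height over the tangent of half this angle, whatever the lens; pixels are square), "cx", "cy" (the principal point, pixels), "R" (3x3) and "t" (3): a world point X has camera coordinates R X + t. Camera axes: x right, y down, z forward; pixel columns grow to the right and rows downward; lengths in m; the calibration is good to about 2 mm. A picture is of the moment at which its call begins.
- manip.close_job(): hands the job in; it is judged then, once.
Trained networks look in the newest picture that a camera, given by its name, has taken for a name from the list of things; names that differ only in an ending like _2 or _b are one class to them, and where a whole thing is asked for, a point or a joint stands for the part that bears it (a point fixed in the world has none). Each returns a list of dicts, best first, with "p" (0 to 1); they miss things now and then, are a little off and sometimes report something else, mostly with a low value. They report only what shows in the picture. A call takes as long as a camera call. They do not tell look-alikes from the thing itself.
- spotter.boxes_of(query, camera): "at" ([x, y, z] in m, in world coordinates, good to about 4 mm: the middle of the surface that is visible of it).
- spotter.mark_of(query, camera): "at" ([x, y, z] in m, in world coordinates, good to about 4 mm: a listed point, or the origin of a listed thing).
The state is a dict: "time": time; "joint_pos": joint angles; "joint_vel": joint speeds; "tau": joint torques, N m; "eef_pos": TCP position; "tool_rot": TCP orientation; "force": force on the tool from outside, world axes, zero at the start; "ft_torque": the same for the moment, N m; "width": opening from 0.0 (shut) to 1.0 (fully open); "gripper_force": force on a finger pad.
Only numpy, scipy, OpenCV 4.12 (cv2) and the standard library are available. Lean on these libraries where they do the work, as an engineer would, in place of code of your own. Each camera call takes 0.05 s, during which the arm holds its last target. There are 200 camera calls.

## Working session

There is one attempt and no reset: what is moved stays moved. The work goes in short steps, Python scripts to look and compute and a tool call to move; the robot and the scene stay as the last step left them, time stands still between calls to the robot, and variables do not carry over. Pictures are saved under pics/ and viewed, at most 14 in all, crops included, and the job is handed in when it is done.

Besides the shell and the picture viewer there is one more tool, called after "Emit:" as name([rows], argument=value, ...), one row to a line, values as JSON. arm_command: Moves the arm, as the interface text tells. Shift numbers are shares of 0.5 m and turn numbers shares of pi/2 rad, none past 1 either way. Its arguments: {"type":"object","properties":{"commands":{"type":"array"}},"required":["commands"]}

```bash
mkdir -p pics; cat > h.py <<'E'
import numpy as np, cv2
from bench import sense, vision, manip, spotter
def cam(n,save=None):
    d=vision.read_camera(n)
    if save: cv2.imwrite('pics/'+save+'.png',d['color'][:,:,::-1])
    return d
def cloud(d):
    f=240/np.tan(np.radians(d['vfov'])/2); z=d['range_z']
    v,u=np.mgrid[:480,:640]
    P=np.stack([(u-d['cx'])/f*z,(v-d['cy'])/f*z,z],-1)
    return (P-d['t'])@np.asarray(d['R'])
def px(d,X):
    f=240/np.tan(np.radians(d['vfov'])/2); c=np.asarray(d['R'])@X+d['t']
    return np.round([f*c[0]/c[2]+d['cx'],f*c[1]/c[2]+d['cy']])
E
python3 - <<'E'
from h import *
print(sense())
D={c:cam(c,c+'0') for c in('top','side')}
for q in ['cabinet','tray_floor','tray_handle','bracket','timer','timer_button_tip','carton1_mid','old_carton_mid','forceps','tally_counter']:
  for c in D:
    for r in spotter.mark_of(q,c):
      if r['p']>.2: print(q,c,round(r['p'],2),np.round(r['at'],3),px(D[c],np.array(r['at'])))
E
```

```text
{'time': 0.0, 'joint_pos': array([-1.10891375,  0.32181704, -0.07003578,  1.45170068,  0.02262893,
        1.37080996, -0.05691978]), 'joint_vel': array([ 0.00154374, -0.00140465, -0.00045008,  0.00255957,  0.00019901,
        0.00036415, -0.00093806]), 'tau': array([ 8.31071811e-04, -4.91294646e+01, -4.03444497e-01, -3.12522268e+01,
       -6.39612903e-02,  4.38763504e-02,  1.89925127e-04]), 'eef_pos': array([0.28127844, 0.5853968 , 0.2404521 ]), 'tool_rot': array([-1.45384056e-04,  2.22039650e-01,  9.75037150e-01, -9.63789835e-04]), 'force': array([ 0.40290932, -0.00491449,  0.24856663]), 'ft_torque': array([ 0.00079983,  0.00391127, -0.02981392]), 'gripper_force': 0.0, 'width': 0.9964127150407244}
cabinet top 0.76 [ 0.52   0.454 -0.003] [280. 234.]
cabinet top 0.55 [0.451 0.152 0.014] [386. 260.]
tray_floor top 0.9 [0.512 0.434 0.014] [287. 237.]
tray_floor top 0.66 [0.466 0.416 0.038] [293. 253.]
tray_floor side 0.84 [0.511 0.434 0.01 ] [305. 227.]
tray_floor side 0.54 [0.665 0.331 0.002] [381. 231.]
tray_handle top 0.95 [0.444 0.35  0.048] [316. 261.]
tray_handle side 0.72 [0.45
[... 179 characters left out ...]
side 0.9 [ 0.531  0.045 -0.002] [406. 322.]
timer side 0.61 [0.511 0.436 0.01 ] [305. 227.]
carton1_mid top 0.72 [0.511 0.434 0.01 ] [287. 237.]
old_carton_mid top 0.7 [0.293 0.538 0.026] [248. 314.]
old_carton_mid top 0.63 [0.467 0.417 0.037] [292. 253.]
old_carton_mid top 0.52 [0.44  0.708 0.025] [189. 260.]
old_carton_mid side 0.94 [0.463 0.422 0.039] [290. 226.]
old_carton_mid side 0.74 [0.294 0.539 0.024] [206. 228.]
old_carton_mid side 0.6 [0.445 0.708 0.022] [235. 181.]
forceps top 0.43 [ 0.71   0.233 -0.   ] [358. 170.]
forceps side 0.72 [0.708 0.233 0.001] [419. 246.]
tally_counter top 0.64 [ 0.669  0.327 -0.   ] [326. 183.]
tally_counter side 0.47 [ 0.665  0.333 -0.002] [380. 232.]
```

View pics/top0.png

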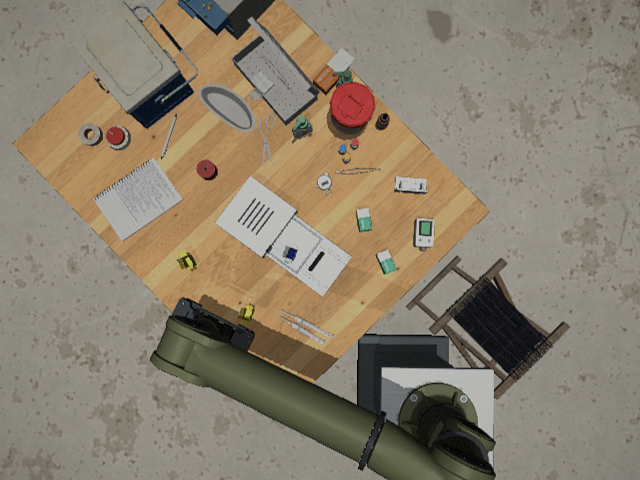

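View pics/side0.png

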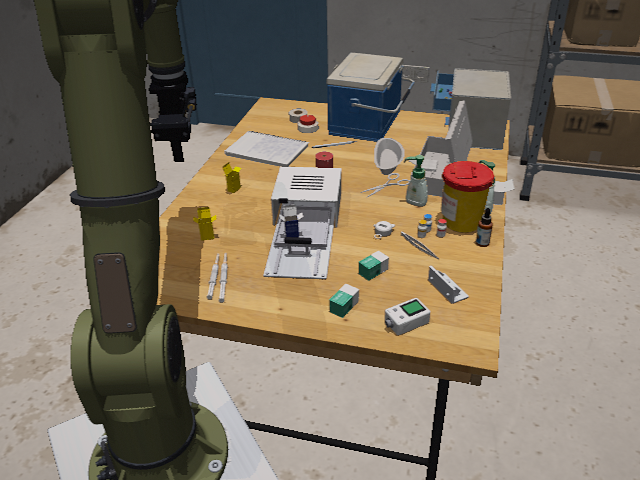

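The side view shows the cabinet at about (305,195) with the tray half out, its handle at (298,240) and the dark blue carton at (290,222). Two green cartons sit at (344,299) and (373,265), the timer at (407,315) and the bracket at (447,284). Yellow look-alikes stand at (206,222) and (231,177). The dark blue one in the tray is the one meant; I'll check it in an enlarged crop.

```bash
python3 - <<'E'
from h import *
C={c:cam(c) for c in('top','side')}
a=cv2.resize(C['top']['color'][170:310,230:450],None,fx=3.6,fy=3.6,interpolation=cv2.INTER_CUBIC)
cv2.imwrite('pics/crop1.png',a[:,:,::-1])
def rect(m,P,label):
    q=P[m][:,:2].astype(np.float32)*1000
    if len(q)<8: print(label,len(q));return
    (c,s,an)=cv2.minAreaRect(q); print(label,len(q),np.round(c,1),np.round(s,1),round(an,1),'z',np.round(np.median(P[m][:,2]),4))
def near(P,x,y,r): return np.hypot(P[...,0]-x,P[...,1]-y)<r
for c,d in C.items():
    P=cloud(d);z=P[...,2];col=d['color'].astype(int);print(c)
    rect(near(P,.57,.52,.17)&(z>.072)&(z<.09),P,'hood')
    rect(near(P,.447,.352,.06)&(z>.05)&(z<.065)&(col.sum(-1)<150),P,'handle')
    rect(near(P,.465,.42,.035)&(z>.025)&(z<.1),P,'old')
    m=(col[...,1]>col[...,0]+25)&near(P,.55,.15,.15)&(z>.01)
    rect(near(P,.534,.047,.07)&(z>.028)&(z<.04),P,'timer')
    rect(near(P,.65,.084,.07)&(z>.034)&(z<.045),P,'bracket')
    for r in spotter.mark_of('carton1_mid',c)+spotter.boxes_of('carton1_mid',c): print('  det',round(r['p'],2),np.round(r['at'],3))
    n,l,st,ce=cv2.connectedComponentsWithStats((near(P,.55,.15,.2)&(z>.028)&(z<.04)).astype(np.uint8))
    for i in range(1,n):
        if st[i,4]>15: rect(l==i,P,'comp')
E
```

```text
top
hood 3468 [545.9 489.6] [229.8 162.2] 54.7 z 0.0804
handle 71 [445.  350.7] [ 9.4 59.7] 54.2 z 0.0561
old 132 [465.1 424.5] [37.5 62. ] 50.1 z 0.068
timer 466 [527.7  46.7] [53.  88.5] 87.4 z 0.0343
bracket 70 [654.  85.] [87.5 13.2] 85.6 z 0.0399
comp 18 [653.9  56.3] [19.3 14.5] 21.1 z 0.0353
comp 19 [651.6 102.2] [ 5.9 30.8] 1.1 z 0.0375
comp 252 [566.3 217.5] [62.1 34.7] 9.8 z 0.0346
comp 464 [532.1  46.5] [53.  79.7] 87.4 z 0.0343
comp 251 [448.5 152.8] [62.2 34.7] 25.3 z 0.034
side
hood 2279 [542.8 488. ] [236.  162.5] 54.9 z 0.0782
handle 131 [458.4 371.1] [73.6 57.1] 60.4 z 0.0542
old 430 [463.7 423.5] [41.5 58.8] 72.9 z 0.0583
timer 697 [529.9  44.5] [54.8 82.5] 87.9 z 0.0327
bracket 115 [649.1  83.9] [90.4 10.1] 86.9 z 0.0376
  det 0.17 [0.65  0.083 0.007]
comp 304 [565.7 216.9] [68.4 38.5] 12.2 z 0.0323
comp 180 [653.2  83.2] [91.2 18.1] 87.2 z 0.0355
comp 372 [446.2 150.9] [66.2 37.5] 25.9 z 0.0325
comp 696 [529.9  44.5] [54.8 82.5] 87.9 z 0.0327
```

View pics/crop1.png

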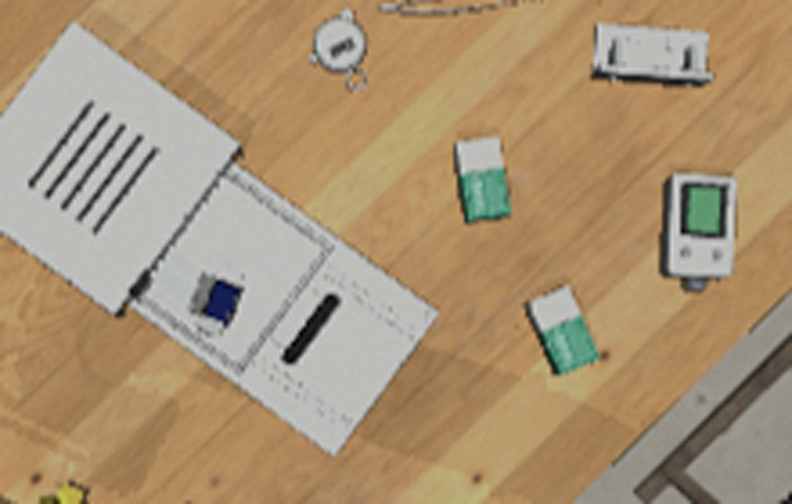

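The crop shows the dark blue carton at about (220,298), standing in the tray behind the black handle at (311,328). The yellow ones are elsewhere, so this is the right one. There are only two green cartons. I'll grip the handle next.

Emit:
arm_command([
  {"tx": 0.33,"ty": -0.467,"tz": 0,"rz": -0.108,"fingers": 0.4},
  {"tx": 0.33,"ty": -0.467,"tz": 0,"rz": -0.108,"fingers": 0.4},
  {"tx": 0.33,"ty": -0.467,"tz": 0,"rz": -0.108,"fingers": 0.4},
  {"tx": 0.33,"ty": -0.467,"tz": 0,"rz": -0.108,"fingers": 0.4},
  {"tx": 0.33,"ty": -0.467,"tz": 0,"rz": -0.108,"fingers": 0.4},
  {"tx": 0.33,"ty": -0.467,"tz": -0.1,"rz": -0.108,"fingers": 0.4},
  {"tx": 0.33,"ty": -0.467,"tz": -0.2,"rz": -0.108,"fingers": 0.4},
  {"tx": 0.33,"ty": -0.467,"tz": -0.22,"rz": -0.108,"fingers": 0.4},
  {"tx": 0.33,"ty": -0.467,"tz": -0.22,"rz": -0.108,"fingers": 0.4},
])

```text
invalid input at $.commands[0]: expected keys tx, ty, tz, rx, ry, rz, fingers
```

Emit:
arm_command([
  {"tx": 0.33,"ty": -0.467,"tz": 0,"rx": 0,"ry": 0,"rz": -0.108,"fingers": 0.4},
  {"tx": 0.33,"ty": -0.467,"tz": 0,"rx": 0,"ry": 0,"rz": -0.108,"fingers": 0.4},
  {"tx": 0.33,"ty": -0.467,"tz": 0,"rx": 0,"ry": 0,"rz": -0.108,"fingers": 0.4},
  {"tx": 0.33,"ty": -0.467,"tz": 0,"rx": 0,"ry": 0,"rz": -0.108,"fingers": 0.4},
  {"tx": 0.33,"ty": -0.467,"tz": 0,"rx": 0,"ry": 0,"rz": -0.108,"fingers": 0.4},
  {"tx": 0.33,"ty": -0.467,"tz": -0.1,"rx": 0,"ry": 0,"rz": -0.108,"fingers": 0.4},
  {"tx": 0.33,"ty": -0.467,"tz": -0.2,"rx": 0,"ry": 0,"rz": -0.108,"fingers": 0.4},
  {"tx": 0.33,"ty": -0.467,"tz": -0.22,"rx": 0,"ry": 0,"rz": -0.108,"fingers": 0.4},
  {"tx": 0.33,"ty": -0.467,"tz": -0.22,"rx": 0,"ry": 0,"rz": -0.108,"fingers": 0.4},
])

```text
time: 2.52
eef_pos: [0.4467, 0.3527, 0.1321]
tool_rot: [0.0, 0.304, 0.953, 0.0]
force: [-0.4, 0.2, 0.8]
width: 0.403
gripper_force: 0.0
```

Emit:
arm_command([
  {"tx": 0,"ty": 0,"tz": -0.08,"rx": 0,"ry": 0,"rz": 0,"fingers": 0.4},
  {"tx": 0,"ty": 0,"tz": -0.16,"rx": 0,"ry": 0,"rz": 0,"fingers": 0.4},
  {"tx": 0,"ty": 0,"tz": -0.16,"rx": 0,"ry": 0,"rz": 0,"fingers": 0.4},
  {"tx": 0,"ty": 0,"tz": -0.16,"rx": 0,"ry": 0,"rz": 0,"fingers": 0},
  {"tx": 0,"ty": 0,"tz": -0.16,"rx": 0,"ry": 0,"rz": 0,"fingers": 0},
  {"tx": 0,"ty": 0,"tz": -0.16,"rx": 0,"ry": 0,"rz": 0,"fingers": 0},
  {"tx": 0,"ty": 0,"tz": -0.16,"rx": 0,"ry": 0,"rz": 0,"fingers": 0},
])

```text
time: 3.4
eef_pos: [0.4471, 0.3527, 0.053]
tool_rot: [0.0, 0.304, 0.953, 0.001]
force: [-1.2, -0.9, 5.8]
width: 0.132
gripper_force: 30.0
```

Emit:
arm_command([
  {"tx": -0.02,"ty": -0.028,"tz": 0,"rx": 0,"ry": 0,"rz": 0,"fingers": 0},
  {"tx": -0.04,"ty": -0.056,"tz": 0,"rx": 0,"ry": 0,"rz": 0,"fingers": 0},
  {"tx": -0.06,"ty": -0.084,"tz": 0,"rx": 0,"ry": 0,"rz": 0,"fingers": 0},
  {"tx": -0.08,"ty": -0.112,"tz": 0,"rx": 0,"ry": 0,"rz": 0,"fingers": 0},
  {"tx": -0.08,"ty": -0.112,"tz": 0,"rx": 0,"ry": 0,"rz": 0,"fingers": 0},
])

```text
time: 4.03
eef_pos: [0.4069, 0.2961, 0.053]
tool_rot: [0.001, 0.304, 0.953, 0.001]
force: [-0.7, -2.4, 7.1]
width: 0.134
gripper_force: 30.0
```

Emit:
arm_command([
  {"tx": -0.003,"ty": -0.004,"tz": 0,"rx": 0,"ry": 0,"rz": 0,"fingers": 0},
  {"tx": -0.006,"ty": -0.008,"tz": 0,"rx": 0,"ry": 0,"rz": 0,"fingers": 0},
  {"tx": -0.009,"ty": -0.0125,"tz": 0,"rx": 0,"ry": 0,"rz": 0,"fingers": 0},
])

```text
time: 4.4
eef_pos: [0.4037, 0.2914, 0.053]
tool_rot: [0.001, 0.304, 0.953, 0.002]
force: [1.9, 0.5, 5.6]
width: 0.133
gripper_force: 30.0
```

Emit:
arm_command([
  {"tx": -0.004,"ty": -0.0055,"tz": 0,"rx": 0,"ry": 0,"rz": 0,"fingers": 0},
  {"tx": -0.008,"ty": -0.011,"tz": 0,"rx": 0,"ry": 0,"rz": 0,"fingers": 0},
  {"tx": -0.008,"ty": -0.011,"tz": 0,"rx": 0,"ry": 0,"rz": 0,"fingers": 0},
])

```text
time: 4.78
eef_pos: [0.3997, 0.2859, 0.053]
tool_rot: [0.001, 0.304, 0.953, 0.002]
force: [1.9, 1.2, 6.9]
width: 0.135
gripper_force: 30.0
```

Emit:
arm_command([
  {"tx": -0.004,"ty": -0.0055,"tz": 0,"rx": 0,"ry": 0,"rz": 0,"fingers": 0},
  {"tx": -0.008,"ty": -0.011,"tz": 0,"rx": 0,"ry": 0,"rz": 0,"fingers": 0},
  {"tx": -0.008,"ty": -0.011,"tz": 0,"rx": 0,"ry": 0,"rz": 0,"fingers": 0},
])

```text
time: 5.15
eef_pos: [0.3996, 0.2858, 0.0531]
tool_rot: [0.005, 0.303, 0.953, 0.008]
force: [15.3, 16.5, -13.7]
width: 0.133
gripper_force: 30.3
```

Emit:
arm_command([
  {"tx": 0.0065,"ty": 0.009,"tz": 0,"rx": 0,"ry": 0,"rz": 0,"fingers": 0},
  {"tx": 0.0065,"ty": 0.009,"tz": 0,"rx": 0,"ry": 0,"rz": 0,"fingers": 0.4},
  {"tx": 0.0065,"ty": 0.009,"tz": 0,"rx": 0,"ry": 0,"rz": 0,"fingers": 0.4},
  {"tx": 0.0065,"ty": 0.009,"tz": 0.03,"rx": 0,"ry": 0,"rz": 0,"fingers": 0.4},
  {"tx": 0.0065,"ty": 0.009,"tz": 0.12,"rx": 0,"ry": 0,"rz": 0,"fingers": 0.4},
  {"tx": 0.0065,"ty": 0.009,"tz": 0.24,"rx": 0,"ry": 0,"rz": 0,"fingers": 0.5},
  {"tx": 0.0065,"ty": 0.009,"tz": 0.36,"rx": 0,"ry": 0,"rz": 0,"fingers": 0.5},
  {"tx": -0.2,"ty": 0.5,"tz": 0.36,"rx": 0,"ry": 0,"rz": 0,"fingers": 0.5},
  {"tx": -0.2,"ty": 0.5,"tz": 0.36,"rx": 0,"ry": 0,"rz": 0,"fingers": 0.5},
  {"tx": -0.2,"ty": 0.5,"tz": 0.36,"rx": 0,"ry": 0,"rz": 0,"fingers": 0.5},
  {"tx": -0.2,"ty": 0.5,"tz": 0.36,"rx": 0,"ry": 0,"rz": 0,"fingers": 0.5},
  {"tx": -0.2,"ty": 0.5,"tz": 0.36,"rx": 0,"ry": 0,"rz": 0,"fingers": 0.5},
])

```text
time: 6.65
eef_pos: [0.2897, 0.5325, 0.2316]
tool_rot: [-0.001, 0.301, 0.954, -0.0]
force: [-1.0, 0.3, 1.1]
width: 0.501
gripper_force: 0.0
```

```bash
cat >> h.py <<'E'
def rect(m,P,label):
    q=P[m][:,:2].astype(np.float32)*1000
    if len(q)<8: print(label,len(q));return
    (c,s,an)=cv2.minAreaRect(q); print(label,len(q),np.round(c,1),np.round(s,1),round(an,1),'z',np.round(np.median(P[m][:,2]),4))
def near(P,x,y,r): return np.hypot(P[...,0]-x,P[...,1]-y)<r
E
python3 - <<'E'
from h import *
C={c:cam(c) for c in('top','side')}
a=[cv2.resize(C['top']['color'][195:305,250:370],(400,366),interpolation=cv2.INTER_CUBIC),cv2.resize(C['side']['color'][190:290,245:354],(400,366),interpolation=cv2.INTER_CUBIC)]
cv2.imwrite('pics/crop2.png',np.hstack(a)[:,:,::-1])
for c,d in C.items():
    P=cloud(d);z=P[...,2];col=d['color'].astype(int);print(c)
    rect(near(P,.57,.52,.17)&(z>.074)&(z<.09)&(.579*(P[...,0]-.52)+.815*(P[...,1]-.454)>-.02),P,'hood')
    rect(near(P,.4,.286,.05)&(z>.05)&(z<.065)&(col.sum(-1)<150),P,'handle')
    b=near(P,.42,.36,.07)&(z>.02)&(z<.1)&(col[...,2]>col[...,0]+25)
    rect(b,P,'blue'); 
    o=near(P,.42,.37,.045)&(z>.05)&(z<.1); rect(o,P,'oldall')
    print(np.round(np.percentile(P[b],[5,50,95],axis=0),3).tolist())
    for q in ['old_carton_mid','tray_floor','tray_handle','cabinet']:
      for r in spotter.mark_of(q,c): print(q,round(r['p'],2),np.round(r['at'],3))
E
```

```text
top
hood 3363 [564.2 515.6] [164.6 162.2] 54.6 z 0.0806
handle 89 [399.6 285.7] [11.1 61.2] 54.0 z 0.0567
blue 7
oldall 104 [422.7 358.9] [29.7 53.6] 69.6 z 0.07
[[0.406, 0.346, 0.021], [0.417, 0.358, 0.022], [0.426, 0.365, 0.061]]
old_carton_mid 0.82 [0.442 0.708 0.023]
old_carton_mid 0.72 [0.42  0.359 0.038]
old_carton_mid 0.54 [0.295 0.538 0.022]
old_carton_mid 0.49 [0.565 0.218 0.015]
tray_floor 0.94 [0.463 0.368 0.014]
tray_handle 0.64 [0.398 0.285 0.053]
cabinet 0.81 [ 0.523  0.452 -0.002]
side
hood 2160 [560.9 513.9] [171.3 162.6] 54.8 z 0.0782
handle 121 [397.8 280.2] [16.5 59. ] 48.9 z 0.0542
blue 159 [420.4 346.1] [37.  25.6] 30.2 z 0.0414
oldall 332 [420.8 357.6] [39.3 53.2] 68.9 z 0.0653
[[0.403, 0.338, 0.022], [0.416, 0.344, 0.041], [0.428, 0.35, 0.061]]
old_carton_mid 0.78 [0.295 0.54  0.022]
old_carton_mid 0.74 [0.446 0.71  0.025]
old_carton_mid 0.68 [0.42  0.355 0.038]
tray_handle 0.76 [0.4   0.289 0.053]
cabinet 0.83 [0.52  0.451 0.   ]
```

View pics/crop2.png

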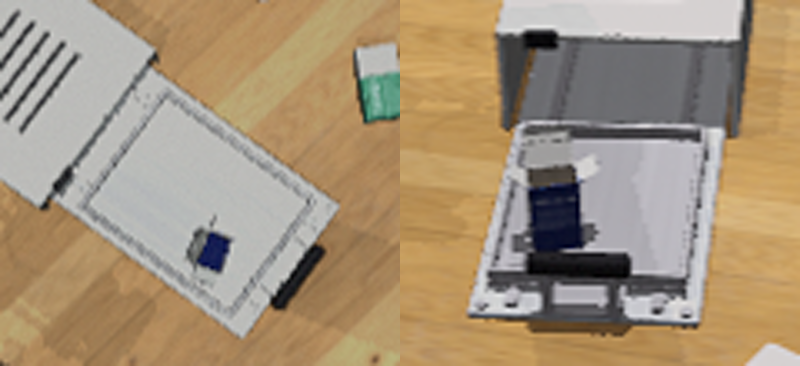

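The tray is fully out, and the blue carton stands left of the middle near the handle. I need its yaw.

```bash
python3 - <<'E'
from h import *
W=np.full((600,800,3),255,np.uint8)
for k,c in enumerate(('top','side')):
    d=cam(c);P=cloud(d);z=P[...,2];col=d['color']
    m=near(P,.42,.357,.05)&(z>.022)&(z<.1)
    q=P[m]; C=col[m]
    for p,cc in zip(q,C):
        u=int((p[0]-.37)*4000)+400*k; v=int(300-(p[1]-.357)*4000)
        cv2.circle(W,(u,v),3,[int(x) for x in cc[::-1]],-1)
    # side faces
    b=m&(col[...,2].astype(int)>col[...,0].astype(int)+20)&(z<.062)&(z>.026)
    q=P[b]
    if len(q)>20:
        a=np.degrees(np.linalg.svd(q[:,:2]-q[:,:2].mean(0))[2][0]) if 0 else np.linalg.svd(q[:,:2]-q[:,:2].mean(0),full_matrices=False)
        print(c,len(q),a[1],np.degrees(np.arctan2(a[2][0,1],a[2][0,0])))
        e=(q[:,:2]-q[:,:2].mean(0))@a[2][0]; print(np.percentile(e,[0,5,50,95,100]).round(4), q.mean(0).round(4))
    f=240/np.tan(np.radians(d['vfov'])/2); print('cam pos',(-np.asarray(d['R']).T@d['t']).round(2))
cv2.putText(W,'x: 370..470 mm, 4px/mm; y=357 at row 300',(10,590),0,.5,(0,0,0)); cv2.imwrite('pics/sc.png',W)
d=cam('side'); cv2.imwrite('pics/x.png',d['color'][:,:,::-1])
E
```

```text
cam pos [0.42 0.35 1.61]
side 163 [0.10818574 0.04945668] 163.81380981967092
[-0.0151 -0.0137  0.0002  0.0133  0.0155] [0.4161 0.3447 0.0439]
cam pos [-0.06 -0.67  0.89]
```

View pics/sc.png

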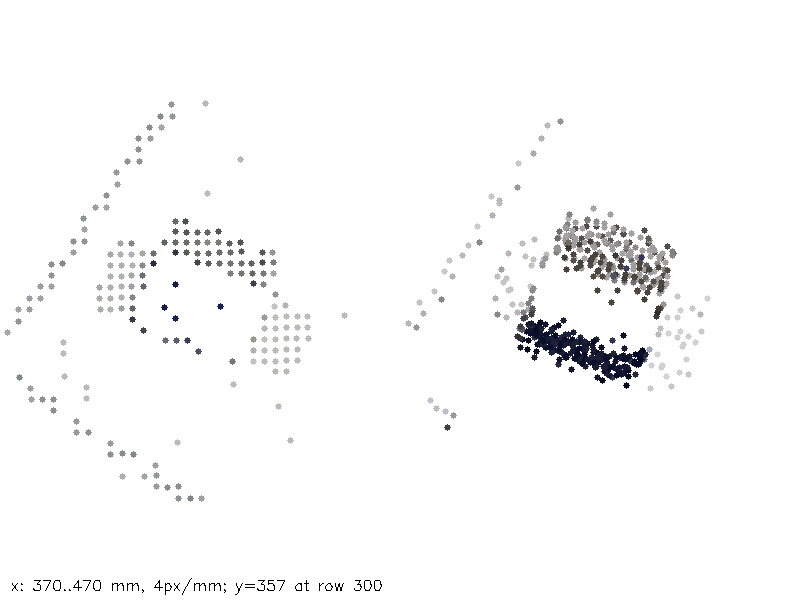

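Emit:
arm_command([
  {"tx": 0.26,"ty": -0.353,"tz": 0,"rx": 0,"ry": 0,"rz": 0.209,"fingers": 0.7},
  {"tx": 0.26,"ty": -0.353,"tz": 0,"rx": 0,"ry": 0,"rz": 0.209,"fingers": 0.7},
  {"tx": 0.26,"ty": -0.353,"tz": 0,"rx": 0,"ry": 0,"rz": 0.209,"fingers": 0.7},
  {"tx": 0.26,"ty": -0.353,"tz": 0,"rx": 0,"ry": 0,"rz": 0.209,"fingers": 0.7},
  {"tx": 0.26,"ty": -0.353,"tz": 0,"rx": 0,"ry": 0,"rz": 0.209,"fingers": 0.7},
  {"tx": 0.26,"ty": -0.353,"tz": -0.1,"rx": 0,"ry": 0,"rz": 0.209,"fingers": 0.7},
  {"tx": 0.26,"ty": -0.353,"tz": -0.2,"rx": 0,"ry": 0,"rz": 0.209,"fingers": 0.7},
  {"tx": 0.26,"ty": -0.353,"tz": -0.3,"rx": 0,"ry": 0,"rz": 0.209,"fingers": 0.7},
  {"tx": 0.26,"ty": -0.353,"tz": -0.369,"rx": 0,"ry": 0,"rz": 0.209,"fingers": 0.7},
  {"tx": 0.26,"ty": -0.353,"tz": -0.369,"rx": 0,"ry": 0,"rz": 0.209,"fingers": 0.7},
  {"tx": 0.26,"ty": -0.353,"tz": -0.369,"rx": 0,"ry": 0,"rz": 0.209,"fingers": 0},
  {"tx": 0.26,"ty": -0.353,"tz": -0.369,"rx": 0,"ry": 0,"rz": 0.209,"fingers": 0},
  {"tx": 0.26,"ty": -0.353,"tz": -0.369,"rx": 0,"ry": 0,"rz": 0.209,"fingers": 0},
  {"tx": 0.26,"ty": -0.353,"tz": -0.369,"rx": 0,"ry": 0,"rz": 0.209,"fingers": 0},
  {"tx": 0.26,"ty": -0.353,"tz": -0.369,"rx": 0,"ry": 0,"rz": 0.209,"fingers": 0},
])

```text
time: 9.18
eef_pos: [0.4241, 0.3528, 0.0474]
tool_rot: [0.0, 0.144, 0.99, 0.0]
force: [-0.2, 0.7, 1.5]
width: 0.253
gripper_force: 30.0
```

Emit:
arm_command([
  {"tx": 0,"ty": 0,"tz": 0.06,"rx": 0,"ry": 0,"rz": 0,"fingers": 0},
  {"tx": 0,"ty": 0,"tz": 0.12,"rx": 0,"ry": 0,"rz": 0,"fingers": 0},
  {"tx": 0,"ty": 0,"tz": 0.16,"rx": 0,"ry": 0,"rz": 0,"fingers": 0},
  {"tx": -0.03,"ty": 0.08,"tz": 0.16,"rx": 0,"ry": 0,"rz": 0,"fingers": 0},
  {"tx": -0.07,"ty": 0.18,"tz": 0.16,"rx": 0,"ry": 0,"rz": 0,"fingers": 0},
  {"tx": -0.108,"ty": 0.274,"tz": 0.16,"rx": 0,"ry": 0,"rz": 0,"fingers": 0},
  {"tx": -0.108,"ty": 0.274,"tz": 0.16,"rx": 0,"ry": 0,"rz": 0,"fingers": 0},
])

```text
time: 10.05
eef_pos: [0.3657, 0.4943, 0.1268]
tool_rot: [-0.001, 0.14, 0.99, 0.001]
force: [-0.1, -0.5, -0.3]
width: 0.253
gripper_force: 30.0
```

Emit:
arm_command([
  {"tx": 0,"ty": 0,"tz": -0.08,"rx": 0,"ry": 0,"rz": 0,"fingers": 0},
  {"tx": 0,"ty": 0,"tz": -0.15,"rx": 0,"ry": 0,"rz": 0,"fingers": 0},
  {"tx": 0,"ty": 0,"tz": -0.175,"rx": 0,"ry": 0,"rz": 0,"fingers": 0},
  {"tx": 0,"ty": 0,"tz": -0.185,"rx": 0,"ry": 0,"rz": 0,"fingers": 0},
  {"tx": 0,"ty": 0,"tz": -0.185,"rx": 0,"ry": 0,"rz": 0,"fingers": 0},
])

```text
time: 10.68
eef_pos: [0.3706, 0.4901, 0.0356]
tool_rot: [0.0, 0.144, 0.99, 0.001]
force: [0.1, 0.2, -0.2]
width: 0.252
gripper_force: 30.0
```

Emit:
arm_command([
  {"tx": 0,"ty": 0,"tz": -0.004,"rx": 0,"ry": 0,"rz": 0,"fingers": 0},
  {"tx": 0,"ty": 0,"tz": -0.004,"rx": 0,"ry": 0,"rz": 0,"fingers": 0.35},
  {"tx": 0,"ty": 0,"tz": -0.004,"rx": 0,"ry": 0,"rz": 0,"fingers": 0.7},
  {"tx": 0,"ty": 0,"tz": -0.004,"rx": 0,"ry": 0,"rz": 0,"fingers": 0.7},
  {"tx": 0,"ty": 0,"tz": 0.04,"rx": 0,"ry": 0,"rz": 0,"fingers": 0.7},
  {"tx": 0,"ty": 0,"tz": 0.12,"rx": 0,"ry": 0,"rz": 0,"fingers": 0.7},
  {"tx": 0,"ty": 0,"tz": 0.24,"rx": 0,"ry": 0,"rz": 0,"fingers": 0.7},
  {"tx": 0,"ty": 0,"tz": 0.34,"rx": 0,"ry": 0,"rz": 0,"fingers": 0.7},
  {"tx": 0.156,"ty": -0.675,"tz": 0.34,"rx": 0,"ry": 0,"rz": 0.466,"fingers": 0.7},
  {"tx": 0.156,"ty": -0.675,"tz": 0.34,"rx": 0,"ry": 0,"rz": 0.466,"fingers": 0.7},
  {"tx": 0.156,"ty": -0.675,"tz": 0.34,"rx": 0,"ry": 0,"rz": 0.466,"fingers": 0.7},
  {"tx": 0.156,"ty": -0.675,"tz": 0.34,"rx": 0,"ry": 0,"rz": 0.466,"fingers": 0.7},
  {"tx": 0.156,"ty": -0.675,"tz": 0.34,"rx": 0,"ry": 0,"rz": 0.466,"fingers": 0.7},
  {"tx": 0.156,"ty": -0.675,"tz": 0.34,"rx": 0,"ry": 0,"rz": 0.466,"fingers": 0.7},
  {"tx": 0.156,"ty": -0.675,"tz": 0.34,"rx": 0,"ry": 0,"rz": 0.466,"fingers": 0.7},
  {"tx": 0.156,"ty": -0.675,"tz": 0.34,"rx": 0,"ry": 0,"rz": 0.466,"fingers": 0.7},
  {"tx": 0.156,"ty": -0.675,"tz": 0.34,"rx": 0,"ry": 0,"rz": 0.466,"fingers": 0.7},
])

```text
time: 12.8
eef_pos: [0.4476, 0.1538, 0.2046]
tool_rot: [-0.0, -0.221, 0.975, 0.0]
force: [0.2, 0.5, -0.1]
width: 0.704
gripper_force: 0.0
```

Emit:
arm_command([
  {"tx": 0.002,"ty": -0.002,"tz": -0.1,"rx": 0,"ry": 0,"rz": 0,"fingers": 0.7},
  {"tx": 0.002,"ty": -0.002,"tz": -0.2,"rx": 0,"ry": 0,"rz": 0,"fingers": 0.7},
  {"tx": 0.002,"ty": -0.002,"tz": -0.29,"rx": 0,"ry": 0,"rz": 0,"fingers": 0.7},
  {"tx": 0.002,"ty": -0.002,"tz": -0.347,"rx": 0,"ry": 0,"rz": 0,"fingers": 0.7},
  {"tx": 0.002,"ty": -0.002,"tz": -0.347,"rx": 0,"ry": 0,"rz": 0,"fingers": 0.7},
  {"tx": 0.002,"ty": -0.002,"tz": -0.347,"rx": 0,"ry": 0,"rz": 0,"fingers": 0.2},
  {"tx": 0.002,"ty": -0.002,"tz": -0.347,"rx": 0,"ry": 0,"rz": 0,"fingers": 0.2},
  {"tx": 0.002,"ty": -0.002,"tz": -0.347,"rx": 0,"ry": 0,"rz": 0,"fingers": 0.2},
  {"tx": 0.002,"ty": -0.002,"tz": -0.347,"rx": 0,"ry": 0,"rz": 0,"fingers": 0.2},
  {"tx": 0.002,"ty": -0.002,"tz": -0.27,"rx": 0,"ry": 0,"rz": 0,"fingers": 0.2},
  {"tx": 0.002,"ty": -0.002,"tz": -0.17,"rx": 0,"ry": 0,"rz": 0,"fingers": 0.2},
  {"tx": 0.002,"ty": -0.002,"tz": -0.1,"rx": 0,"ry": 0,"rz": 0,"fingers": 0.2},
  {"tx": 0.002,"ty": -0.002,"tz": -0.1,"rx": 0,"ry": 0,"rz": 0,"fingers": 0.2},
])

```text
time: 14.42
eef_pos: [0.451, 0.1519, 0.1577]
tool_rot: [0.003, -0.22, 0.976, 0.001]
force: [0.3, -0.6, -0.8]
width: 0.389
gripper_force: 30.0
```

Emit:
arm_command([
  {"tx": 0.037,"ty": 0.519,"tz": 0,"rx": 0,"ry": 0,"rz": 0.322,"fingers": 0.2},
  {"tx": 0.037,"ty": 0.519,"tz": 0,"rx": 0,"ry": 0,"rz": 0.322,"fingers": 0.2},
  {"tx": 0.037,"ty": 0.519,"tz": 0,"rx": 0,"ry": 0,"rz": 0.322,"fingers": 0.2},
  {"tx": 0.037,"ty": 0.519,"tz": 0,"rx": 0,"ry": 0,"rz": 0.322,"fingers": 0.2},
  {"tx": 0.037,"ty": 0.519,"tz": 0,"rx": 0,"ry": 0,"rz": 0.322,"fingers": 0.2},
  {"tx": 0.037,"ty": 0.519,"tz": 0,"rx": 0,"ry": 0,"rz": 0.322,"fingers": 0.2},
  {"tx": 0.037,"ty": 0.519,"tz": 0,"rx": 0,"ry": 0,"rz": 0.322,"fingers": 0.2},
  {"tx": 0.037,"ty": 0.519,"tz": 0,"rx": 0,"ry": 0,"rz": 0.322,"fingers": 0.2},
])

```text
time: 15.42
eef_pos: [0.4682, 0.4088, 0.1547]
tool_rot: [-0.0, -0.456, 0.89, -0.0]
force: [0.2, -0.7, -0.7]
width: 0.385
gripper_force: 30.0
```

Emit:
arm_command([
  {"tx": -0.002,"ty": 0.006,"tz": -0.1,"rx": 0,"ry": 0,"rz": 0,"fingers": 0.2},
  {"tx": -0.002,"ty": 0.006,"tz": -0.17,"rx": 0,"ry": 0,"rz": 0,"fingers": 0.2},
  {"tx": -0.002,"ty": 0.006,"tz": -0.2,"rx": 0,"ry": 0,"rz": 0,"fingers": 0.2},
  {"tx": -0.002,"ty": 0.006,"tz": -0.217,"rx": 0,"ry": 0,"rz": 0,"fingers": 0.2},
  {"tx": -0.002,"ty": 0.006,"tz": -0.217,"rx": 0,"ry": 0,"rz": 0,"fingers": 0.2},
])

```text
time: 16.05
eef_pos: [0.4675, 0.4142, 0.0474]
tool_rot: [0.001, -0.457, 0.89, 0.0]
force: [1.0, -0.7, 0.0]
width: 0.391
gripper_force: 30.0
```

Emit:
arm_command([
  {"tx": 0,"ty": 0,"tz": -0.001,"rx": 0,"ry": 0,"rz": 0,"fingers": 0.2},
  {"tx": 0,"ty": 0,"tz": -0.001,"rx": 0,"ry": 0,"rz": 0,"fingers": 0.6},
  {"tx": 0,"ty": 0,"tz": -0.001,"rx": 0,"ry": 0,"rz": 0,"fingers": 0.6},
  {"tx": 0,"ty": 0,"tz": 0.04,"rx": 0,"ry": 0,"rz": 0,"fingers": 0.6},
  {"tx": 0,"ty": 0,"tz": 0.14,"rx": 0,"ry": 0,"rz": 0,"fingers": 0.7},
  {"tx": 0,"ty": 0,"tz": 0.25,"rx": 0,"ry": 0,"rz": 0,"fingers": 0.7},
  {"tx": 0.198,"ty": -0.389,"tz": 0.25,"rx": 0,"ry": 0,"rz": -0.493,"fingers": 0.7},
  {"tx": 0.198,"ty": -0.389,"tz": 0.25,"rx": 0,"ry": 0,"rz": -0.493,"fingers": 0.7},
  {"tx": 0.198,"ty": -0.389,"tz": 0.25,"rx": 0,"ry": 0,"rz": -0.493,"fingers": 0.7},
  {"tx": 0.198,"ty": -0.389,"tz": 0.25,"rx": 0,"ry": 0,"rz": -0.493,"fingers": 0.7},
  {"tx": 0.198,"ty": -0.389,"tz": 0.25,"rx": 0,"ry": 0,"rz": -0.493,"fingers": 0.7},
  {"tx": 0.198,"ty": -0.389,"tz": 0.25,"rx": 0,"ry": 0,"rz": -0.493,"fingers": 0.7},
  {"tx": 0.198,"ty": -0.389,"tz": 0.25,"rx": 0,"ry": 0,"rz": -0.493,"fingers": 0.7},
  {"tx": 0.198,"ty": -0.389,"tz": 0.25,"rx": 0,"ry": 0,"rz": -0.493,"fingers": 0.7},
])

```text
time: 17.8
eef_pos: [0.5649, 0.2207, 0.1712]
tool_rot: [-0.0, -0.089, 0.996, 0.0]
force: [0.1, 0.7, 0.2]
width: 0.7
gripper_force: 0.0
```

```bash
python3 - <<'E'
from h import *
print(sense()['eef_pos'])
d=cam('side','s3'); P=cloud(d);z=P[...,2]
rect(near(P,.4673,.412,.05)&(z>.04)&(z<.054),P,'B in tray')
rect(near(P,.566,.2175,.05)&(z>.026)&(z<.04),P,'A')
rect(near(P,.37,.49,.04)&(z>.02)&(z<.08),P,'old')
a=cv2.resize(d['color'][150:350,180:480],None,fx=2.6,fy=2.6,interpolation=cv2.INTER_CUBIC)
cv2.imwrite('pics/crop3.png',a[:,:,::-1])
E
```

```text
[0.56485117 0.2206501  0.17117915]
B in tray 251 [465.2 413.7] [71.5 34.6] 53.7 z 0.0462
A 331 [564.2 217.7] [67.5 40.8] 9.8 z 0.0321
old 379 [365.4 494.2] [46.3 45.6] 16.9 z 0.0479
```

View pics/crop3.png

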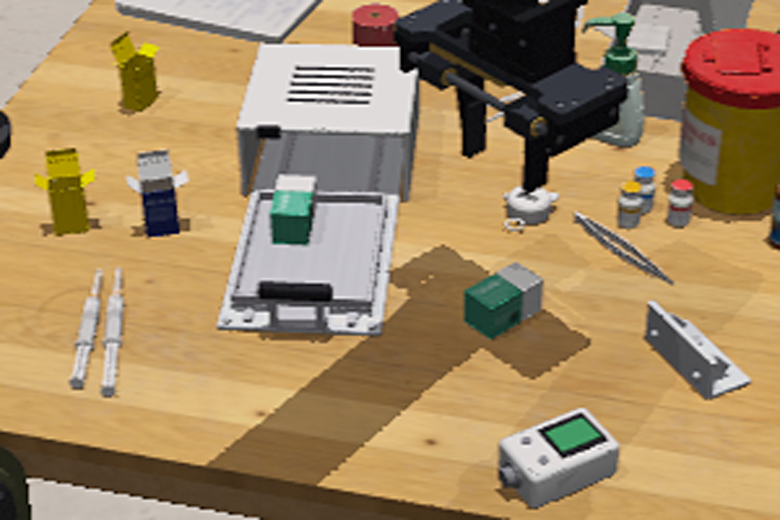

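The blue carton stands on the table at (158,200), and one green carton lies in the tray. Now the second green carton.

Emit:
arm_command([
  {"tx": 0.002,"ty": -0.006,"tz": -0.1,"rx": 0,"ry": 0,"rz": 0,"fingers": 0.7},
  {"tx": 0.002,"ty": -0.006,"tz": -0.2,"rx": 0,"ry": 0,"rz": 0,"fingers": 0.7},
  {"tx": 0.002,"ty": -0.006,"tz": -0.28,"rx": 0,"ry": 0,"rz": 0,"fingers": 0.7},
  {"tx": 0.002,"ty": -0.006,"tz": -0.28,"rx": 0,"ry": 0,"rz": 0,"fingers": 0.7},
  {"tx": 0.002,"ty": -0.006,"tz": -0.28,"rx": 0,"ry": 0,"rz": 0,"fingers": 0.2},
  {"tx": 0.002,"ty": -0.006,"tz": -0.28,"rx": 0,"ry": 0,"rz": 0,"fingers": 0.2},
  {"tx": 0.002,"ty": -0.006,"tz": -0.28,"rx": 0,"ry": 0,"rz": 0,"fingers": 0.2},
  {"tx": 0.002,"ty": -0.006,"tz": -0.28,"rx": 0,"ry": 0,"rz": 0,"fingers": 0.2},
  {"tx": 0.002,"ty": -0.006,"tz": -0.2,"rx": 0,"ry": 0,"rz": 0,"fingers": 0.2},
  {"tx": 0.002,"ty": -0.006,"tz": -0.1,"rx": 0,"ry": 0,"rz": 0,"fingers": 0.2},
  {"tx": 0.002,"ty": -0.006,"tz": 0,"rx": 0,"ry": 0,"rz": 0,"fingers": 0.2},
  {"tx": -0.222,"ty": 0.22,"tz": 0,"rx": 0,"ry": 0,"rz": 0.493,"fingers": 0.2},
  {"tx": -0.222,"ty": 0.22,"tz": 0,"rx": 0,"ry": 0,"rz": 0.493,"fingers": 0.2},
  {"tx": -0.222,"ty": 0.22,"tz": 0,"rx": 0,"ry": 0,"rz": 0.493,"fingers": 0.2},
  {"tx": -0.222,"ty": 0.22,"tz": 0,"rx": 0,"ry": 0,"rz": 0.493,"fingers": 0.2},
  {"tx": -0.222,"ty": 0.22,"tz": 0,"rx": 0,"ry": 0,"rz": 0.493,"fingers": 0.2},
  {"tx": -0.222,"ty": 0.22,"tz": 0,"rx": 0,"ry": 0,"rz": 0.493,"fingers": 0.2},
  {"tx": -0.222,"ty": 0.22,"tz": 0,"rx": 0,"ry": 0,"rz": 0.493,"fingers": 0.2},
])

```text
time: 20.1
eef_pos: [0.4549, 0.3286, 0.1711]
tool_rot: [-0.0, -0.455, 0.89, -0.0]
force: [0.4, -0.8, -0.3]
width: 0.384
gripper_force: 30.0
```

Emit:
arm_command([
  {"tx": -0.002,"ty": 0.004,"tz": -0.1,"rx": 0,"ry": 0,"rz": 0,"fingers": 0.2},
  {"tx": -0.002,"ty": 0.004,"tz": -0.19,"rx": 0,"ry": 0,"rz": 0,"fingers": 0.2},
  {"tx": -0.002,"ty": 0.004,"tz": -0.23,"rx": 0,"ry": 0,"rz": 0,"fingers": 0.2},
  {"tx": -0.002,"ty": 0.004,"tz": -0.25,"rx": 0,"ry": 0,"rz": 0,"fingers": 0.2},
  {"tx": -0.002,"ty": 0.004,"tz": -0.25,"rx": 0,"ry": 0,"rz": 0,"fingers": 0.2},
  {"tx": -0.002,"ty": 0.004,"tz": -0.25,"rx": 0,"ry": 0,"rz": 0,"fingers": 0.2},
])

```text
time: 20.85
eef_pos: [0.454, 0.3312, 0.0467]
tool_rot: [0.001, -0.456, 0.89, 0.0]
force: [1.2, 0.1, -1.1]
width: 0.387
gripper_force: 30.0
```

Emit:
arm_command([
  {"tx": 0,"ty": 0,"tz": 0,"rx": 0,"ry": 0,"rz": 0,"fingers": 0.6},
  {"tx": 0,"ty": 0,"tz": 0,"rx": 0,"ry": 0,"rz": 0,"fingers": 0.6},
  {"tx": 0,"ty": 0,"tz": 0.04,"rx": 0,"ry": 0,"rz": 0,"fingers": 0.6},
  {"tx": 0,"ty": 0,"tz": 0.14,"rx": 0,"ry": 0,"rz": 0,"fingers": 0.6},
  {"tx": 0,"ty": 0,"tz": 0.2,"rx": 0,"ry": 0,"rz": 0,"fingers": 0},
  {"tx": -0.144,"ty": -0.14,"tz": 0.2,"rx": 0,"ry": 0,"rz": 0,"fingers": 0},
  {"tx": -0.144,"ty": -0.14,"tz": 0.2,"rx": 0,"ry": 0,"rz": 0,"fingers": 0},
  {"tx": -0.144,"ty": -0.14,"tz": 0.2,"rx": 0,"ry": 0,"rz": 0,"fingers": 0},
  {"tx": -0.144,"ty": -0.14,"tz": 0.2,"rx": 0,"ry": 0,"rz": 0,"fingers": 0},
])

```text
time: 21.98
eef_pos: [0.3821, 0.2618, 0.1467]
tool_rot: [0.001, -0.457, 0.89, 0.0]
force: [0.1, -0.2, 0.0]
width: 0.117
gripper_force: 0.0
```

```bash
python3 - <<'E'
from h import *
print(sense()['eef_pos'],sense()['width'],sense()['joint_pos'].round(2))
d=cam('top','t4'); P=cloud(d);z=P[...,2]
rect(near(P,.4673,.412,.04)&(z>.04)&(z<.054),P,'B in tray')
rect(near(P,.454,.331,.036)&(z>.04)&(z<.054),P,'A in tray')
a=cv2.resize(d['color'][170:310,230:450],None,fx=3.6,fy=3.6,interpolation=cv2.INTER_CUBIC)
cv2.imwrite('pics/crop4.png',a[:,:,::-1])
E
```

```text
[0.38211878 0.26180184 0.1466608 ] 0.11665930836823442 [-0.68 -0.    0.03  2.02 -0.    1.12  1.86]
B in tray 256 [468.2 416.4] [62.1 34. ] 54.3 z 0.0488
A in tray 256 [453.1 331. ] [61.  33.9] 54.2 z 0.0478
```

View pics/crop4.png

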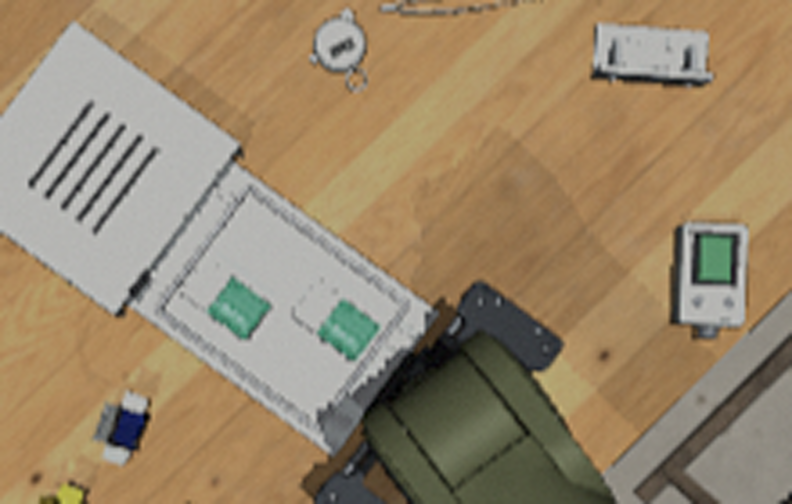

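Both green cartons lie inside the tray rim. The timer has been knocked nearer the table edge but is still standing. I'll push the tray in now.

Emit:
arm_command([
  {"tx": 0,"ty": 0,"tz": -0.1,"rx": 0,"ry": 0,"rz": 0,"fingers": 0},
  {"tx": 0,"ty": 0,"tz": -0.192,"rx": 0,"ry": 0,"rz": 0,"fingers": 0},
  {"tx": 0,"ty": 0,"tz": -0.192,"rx": 0,"ry": 0,"rz": 0,"fingers": 0},
  {"tx": 0.012,"ty": 0.016,"tz": -0.192,"rx": 0,"ry": 0,"rz": 0,"fingers": 0},
  {"tx": 0.023,"ty": 0.033,"tz": -0.192,"rx": 0,"ry": 0,"rz": 0,"fingers": 0},
  {"tx": 0.041,"ty": 0.057,"tz": -0.192,"rx": 0,"ry": 0,"rz": 0,"fingers": 0},
  {"tx": 0.058,"ty": 0.082,"tz": -0.192,"rx": 0,"ry": 0,"rz": 0,"fingers": 0},
  {"tx": 0.075,"ty": 0.106,"tz": -0.192,"rx": 0,"ry": 0,"rz": 0,"fingers": 0},
  {"tx": 0.093,"ty": 0.13,"tz": -0.192,"rx": 0,"ry": 0,"rz": 0,"fingers": 0},
  {"tx": 0.11,"ty": 0.155,"tz": -0.192,"rx": 0,"ry": 0,"rz": 0,"fingers": 0},
  {"tx": 0.127,"ty": 0.179,"tz": -0.192,"rx": 0,"ry": 0,"rz": 0,"fingers": 0},
  {"tx": 0.145,"ty": 0.204,"tz": -0.192,"rx": 0,"ry": 0,"rz": 0,"fingers": 0},
  {"tx": 0.162,"ty": 0.228,"tz": -0.192,"rx": 0,"ry": 0,"rz": 0,"fingers": 0},
  {"tx": 0.174,"ty": 0.245,"tz": -0.192,"rx": 0,"ry": 0,"rz": 0,"fingers": 0},
  {"tx": 0.174,"ty": 0.245,"tz": -0.192,"rx": 0,"ry": 0,"rz": 0,"fingers": 0},
])

```text
time: 23.9
eef_pos: [0.469, 0.3851, 0.0501]
tool_rot: [0.001, -0.457, 0.889, 0.001]
force: [0.5, -0.6, -0.5]
width: 0.006
gripper_force: 0.0
```

Emit:
arm_command([
  {"tx": 0.004,"ty": 0.0057,"tz": 0,"rx": 0,"ry": 0,"rz": 0,"fingers": 0},
  {"tx": 0.009,"ty": 0.0122,"tz": 0,"rx": 0,"ry": 0,"rz": 0,"fingers": 0},
  {"tx": 0.0125,"ty": 0.0175,"tz": 0,"rx": 0,"ry": 0,"rz": 0,"fingers": 0},
  {"tx": 0.0125,"ty": 0.0175,"tz": 0,"rx": 0,"ry": 0,"rz": 0,"fingers": 0},
])

```text
time: 24.4
eef_pos: [0.4748, 0.3927, 0.05]
tool_rot: [0.0, -0.457, 0.89, 0.0]
force: [-1.0, -0.2, -0.9]
width: 0.003
gripper_force: 0.3
```

Emit:
arm_command([
  {"tx": 0.006,"ty": 0.008,"tz": 0,"rx": 0,"ry": 0,"rz": 0,"fingers": 0},
  {"tx": 0.012,"ty": 0.017,"tz": 0,"rx": 0,"ry": 0,"rz": 0,"fingers": 0},
  {"tx": 0.012,"ty": 0.017,"tz": 0,"rx": 0,"ry": 0,"rz": 0,"fingers": 0},
])

```text
time: 24.78
eef_pos: [0.4814, 0.4017, 0.0502]
tool_rot: [0.001, -0.457, 0.89, 0.0]
force: [-0.7, -0.7, -0.6]
width: 0.008
gripper_force: 0.0
```

Emit:
arm_command([
  {"tx": 0.004,"ty": 0.0057,"tz": 0,"rx": 0,"ry": 0,"rz": 0,"fingers": 0},
  {"tx": 0.007,"ty": 0.01,"tz": 0,"rx": 0,"ry": 0,"rz": 0,"fingers": 0},
  {"tx": 0.007,"ty": 0.01,"tz": 0,"rx": 0,"ry": 0,"rz": 0,"fingers": 0},
])

```text
time: 25.15
eef_pos: [0.4822, 0.4028, 0.0501]
tool_rot: [-0.004, -0.456, 0.89, -0.002]
force: [-8.6, -8.8, 8.8]
width: 0.009
gripper_force: 6.1
```

Emit:
arm_command([
  {"tx": -0.01,"ty": -0.014,"tz": 0,"rx": 0,"ry": 0,"rz": 0,"fingers": 0},
  {"tx": -0.04,"ty": -0.056,"tz": 0.0,"rx": 0,"ry": 0,"rz": 0,"fingers": 0},
  {"tx": -0.04,"ty": -0.056,"tz": 0.1,"rx": 0,"ry": 0,"rz": 0,"fingers": 0},
  {"tx": -0.04,"ty": -0.056,"tz": 0.2,"rx": 0,"ry": 0,"rz": 0,"fingers": 0},
  {"tx": -0.04,"ty": -0.056,"tz": 0.3,"rx": 0,"ry": 0,"rz": 0,"fingers": 0},
  {"tx": -0.04,"ty": -0.056,"tz": 0.3,"rx": 0,"ry": 0,"rz": 0,"fingers": 0.8},
])

```text
time: 25.9
eef_pos: [0.467, 0.3802, 0.2058]
tool_rot: [0.006, -0.457, 0.89, 0.002]
force: [-0.1, 0.1, -0.0]
width: 0.057
gripper_force: 0.0
```

```bash
python3 - <<'E'
from h import *
s=sense();print(s['eef_pos'],s['tool_rot'].round(3))
for c in('top','side'):
    d=cam(c,c+'5'); P=cloud(d);z=P[...,2]; col=d['color'].astype(int)
    print(c)
    for r in spotter.mark_of('timer',c)+spotter.mark_of('timer_button_tip',c)+spotter.mark_of('bracket',c)+spotter.mark_of('tray_handle',c): print(round(r['p'],2),np.round(r['at'],4))
    n,l,st,ce=cv2.connectedComponentsWithStats((near(P,.5,.05,.14)&(z>.024)&(z<.04)).astype(np.uint8))
    for i in range(1,n):
        if st[i,4]>40: rect(l==i,P,'timer')
    b=near(P,.652,.084,.07)
    rect(b&(z>.034)&(z<.045),P,'brk top')
    m=b&(z>.01)&(z<.034); q=P[m][:,:2]; q=q[q[:,0]<.655]
    if len(q)>30:
        q3=P[m]; 
        vx,vy,x0,y0=cv2.fitLine(q.astype(np.float32),cv2.DIST_HUBER,0,.002,.01).ravel(); print('face line',len(q),np.degrees(np.arctan2(vy,vx)).round(1),x0,y0)
    rect(b&(z>.008)&(z<.045),P,'brk all')
E
```

```text
[0.46698565 0.38021429 0.20580373] [ 0.006 -0.457  0.89   0.002]
top
0.8 [0.4968 0.0372 0.0049]
0.3 [5.173e-01 4.518e-01 3.000e-04]
0.87 [0.6551 0.0891 0.0016]
timer 510 [489.7  36.9] [52.5 90. ] 87.6 z 0.034
brk top 67 [655.   85.3] [86.6 15.6] 84.5 z 0.0396
face line 48 86.6 0.64861846 0.083707385
brk all 248 [643.4  85.1] [113.7 118.4] 78.3 z 0.0175
side
0.9 [ 0.4935  0.0373 -0.0011]
0.23 [0.4954 0.4188 0.0543]
0.73 [0.5615 0.5445 0.0306]
0.41 [0.4481 0.0383 0.0165]
0.91 [0.6502 0.083  0.0028]
0.78 [0.493  0.42   0.0514]
timer 838 [488.3  35.9] [54.9 90. ] 87.4 z 0.0325
brk top 111 [647.8  82.5] [88.9 11.6] 88.7 z 0.0377
face line 248 86.6 0.64751965 0.089808136
brk all 434 [662.9  81.6] [91.1 40. ] 85.4 z 0.0249
```

View pics/side5.png

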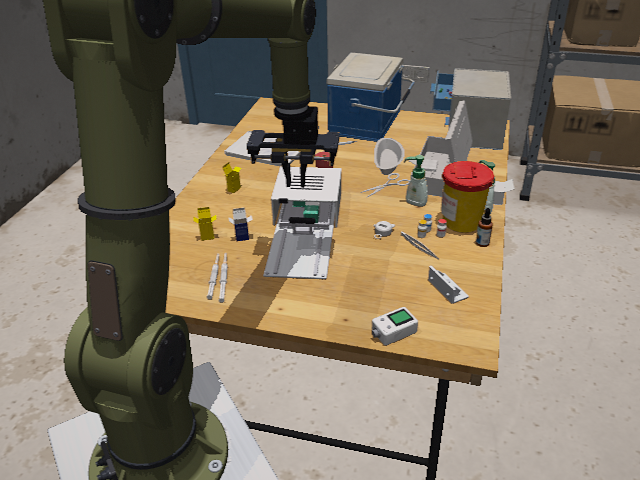

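Tray home with the cartons inside; blue carton at (240,224) on the table; timer at (394,325), bracket at (447,284). Next: the timer.

Emit:
arm_command([
  {"tx": 0.065,"ty": -0.675,"tz": 0,"rx": 0,"ry": 0,"rz": -0.632,"fingers": 0.95},
  {"tx": 0.065,"ty": -0.675,"tz": 0,"rx": 0,"ry": 0,"rz": -0.632,"fingers": 0.95},
  {"tx": 0.065,"ty": -0.675,"tz": 0,"rx": 0,"ry": 0,"rz": -0.632,"fingers": 0.95},
  {"tx": 0.065,"ty": -0.675,"tz": 0,"rx": 0,"ry": 0,"rz": -0.632,"fingers": 0.95},
  {"tx": 0.065,"ty": -0.675,"tz": 0,"rx": 0,"ry": 0,"rz": -0.632,"fingers": 0.95},
  {"tx": 0.065,"ty": -0.675,"tz": 0,"rx": 0,"ry": 0,"rz": -0.632,"fingers": 0.95},
  {"tx": 0.065,"ty": -0.675,"tz": 0,"rx": 0,"ry": 0,"rz": -0.632,"fingers": 0.95},
  {"tx": 0.065,"ty": -0.675,"tz": 0,"rx": 0,"ry": 0,"rz": -0.632,"fingers": 0.95},
  {"tx": 0.065,"ty": -0.675,"tz": 0,"rx": 0,"ry": 0,"rz": -0.632,"fingers": 0.95},
  {"tx": 0.065,"ty": -0.675,"tz": 0,"rx": 0,"ry": 0,"rz": -0.632,"fingers": 0.95},
])

```text
time: 27.65
eef_pos: [0.4966, 0.0418, 0.2]
tool_rot: [-0.0, 0.021, 1.0, 0.0]
force: [0.3, 1.1, -0.5]
width: 0.955
gripper_force: 0.0
```

Emit:
arm_command([
  {"tx": -0.004,"ty": -0.0096,"tz": -0.1,"rx": 0,"ry": 0,"rz": 0,"fingers": 0.95},
  {"tx": -0.004,"ty": -0.0096,"tz": -0.2,"rx": 0,"ry": 0,"rz": 0,"fingers": 0.95},
  {"tx": -0.004,"ty": -0.0096,"tz": -0.28,"rx": 0,"ry": 0,"rz": 0,"fingers": 0.95},
  {"tx": -0.004,"ty": -0.0096,"tz": -0.348,"rx": 0,"ry": 0,"rz": 0,"fingers": 0.95},
  {"tx": -0.004,"ty": -0.0096,"tz": -0.348,"rx": 0,"ry": 0,"rz": 0,"fingers": 0.95},
  {"tx": -0.004,"ty": -0.0096,"tz": -0.348,"rx": 0,"ry": 0,"rz": 0,"fingers": 0.5},
  {"tx": -0.004,"ty": -0.0096,"tz": -0.348,"rx": 0,"ry": 0,"rz": 0,"fingers": 0.5},
  {"tx": -0.004,"ty": -0.0096,"tz": -0.348,"rx": 0,"ry": 0,"rz": 0,"fingers": 0.5},
  {"tx": -0.004,"ty": -0.0096,"tz": -0.348,"rx": 0,"ry": 0,"rz": 0,"fingers": 0.5},
  {"tx": -0.004,"ty": -0.0096,"tz": -0.325,"rx": 0,"ry": 0,"rz": 0,"fingers": 0.5},
  {"tx": -0.004,"ty": -0.0096,"tz": -0.325,"rx": 0,"ry": 0,"rz": 0,"fingers": 0.5},
])

```text
time: 29.02
eef_pos: [0.4954, 0.0356, 0.0386]
tool_rot: [0.001, 0.022, 1.0, 0.0]
force: [0.3, -0.1, -2.0]
width: 0.6
gripper_force: 30.0
```

Emit:
arm_command([
  {"tx": 0.07,"ty": 0.034,"tz": 0,"rx": 0,"ry": 0,"rz": -0.011,"fingers": 0.5},
  {"tx": 0.14,"ty": 0.068,"tz": 0,"rx": 0,"ry": 0,"rz": -0.011,"fingers": 0.5},
  {"tx": 0.209,"ty": 0.104,"tz": 0,"rx": 0,"ry": 0,"rz": -0.011,"fingers": 0.5},
  {"tx": 0.209,"ty": 0.104,"tz": 0,"rx": 0,"ry": 0,"rz": -0.011,"fingers": 0.5},
  {"tx": 0.209,"ty": 0.104,"tz": 0,"rx": 0,"ry": 0,"rz": -0.011,"fingers": 0.5},
  {"tx": 0.209,"ty": 0.104,"tz": -0.015,"rx": 0,"ry": 0,"rz": -0.011,"fingers": 0.5},
  {"tx": 0.209,"ty": 0.104,"tz": -0.021,"rx": 0,"ry": 0,"rz": -0.011,"fingers": 0.5},
  {"tx": 0.209,"ty": 0.104,"tz": -0.021,"rx": 0,"ry": 0,"rz": -0.011,"fingers": 0.5},
])

```text
time: 30.02
eef_pos: [0.5987, 0.0872, 0.027]
tool_rot: [-0.0, 0.031, 1.0, 0.0]
force: [-0.5, -0.7, -2.1]
width: 0.592
gripper_force: 30.0
```

```bash
python3 - <<'E'
from h import *
s=sense();print(s['eef_pos'],s['tool_rot'].round(4),s['width'],s['force'].round(1))
d=cam('side'); P=cloud(d)
a=cv2.resize(d['color'][220:350,360:530],None,fx=4.4,fy=4.4,interpolation=cv2.INTER_CUBIC)
cv2.imwrite('pics/crop6.png',a[:,:,::-1])
E
```

```text
[0.59873572 0.08718213 0.02704153] [-2.000e-04  3.100e-02  9.995e-01  0.000e+00] 0.5915710578514881 [-0.5 -0.7 -2.1]
```

View pics/crop6.png

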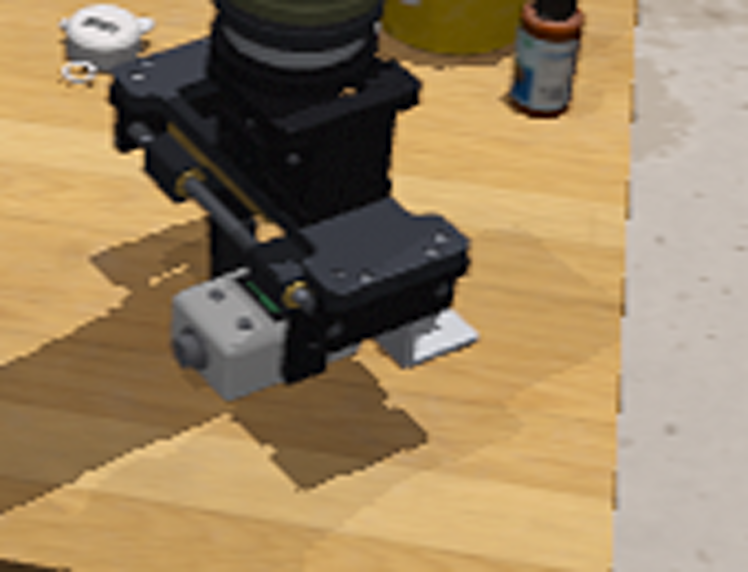

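The timer is held just off the table in front of the bracket, and the button faces away at (187,345). I'll advance until it touches.

Emit:
arm_command([
  {"tx": 0.004,"ty": 0,"tz": -0.002,"rx": 0,"ry": 0,"rz": 0,"fingers": 0.5},
  {"tx": 0.008,"ty": -0.0005,"tz": -0.002,"rx": 0,"ry": 0,"rz": 0,"fingers": 0.5},
  {"tx": 0.012,"ty": -0.0007,"tz": -0.002,"rx": 0,"ry": 0,"rz": 0,"fingers": 0.5},
  {"tx": 0.012,"ty": -0.0007,"tz": -0.002,"rx": 0,"ry": 0,"rz": 0,"fingers": 0.5},
])

```text
time: 30.58
eef_pos: [0.6045, 0.0874, 0.0269]
tool_rot: [-0.001, 0.031, 1.0, 0.0]
force: [-4.8, -0.4, 6.2]
width: 0.593
gripper_force: 30.0
```

Emit:
arm_command([
  {"tx": 0.004,"ty": 0,"tz": 0,"rx": 0,"ry": 0,"rz": 0,"fingers": 0.5},
  {"tx": 0.007,"ty": -0.0005,"tz": 0,"rx": 0,"ry": 0,"rz": 0,"fingers": 0.5},
  {"tx": 0.007,"ty": -0.0005,"tz": 0,"rx": 0,"ry": 0,"rz": 0,"fingers": 0.5},
])

```text
time: 30.95
eef_pos: [0.6078, 0.0874, 0.0269]
tool_rot: [-0.001, 0.031, 1.0, 0.0]
force: [-5.6, -0.3, 7.0]
width: 0.594
gripper_force: 30.0
```

Emit:
arm_command([
  {"tx": 0.003,"ty": 0,"tz": 0.001,"rx": 0,"ry": 0,"rz": 0,"fingers": 0.5},
  {"tx": 0.006,"ty": -0.0004,"tz": 0.001,"rx": 0,"ry": 0,"rz": 0,"fingers": 0.5},
  {"tx": 0.006,"ty": -0.0004,"tz": 0.001,"rx": 0,"ry": 0,"rz": 0,"fingers": 0.5},
])

```text
time: 31.32
eef_pos: [0.6091, 0.0874, 0.027]
tool_rot: [-0.003, 0.031, 1.0, 0.0]
force: [-9.7, 0.2, 10.2]
width: 0.597
gripper_force: 30.0
```

Emit:
arm_command([
  {"tx": -0.002,"ty": 0,"tz": 0,"rx": 0,"ry": 0,"rz": 0,"fingers": 0.7},
  {"tx": -0.002,"ty": 0,"tz": 0,"rx": 0,"ry": 0,"rz": 0,"fingers": 0.8},
  {"tx": -0.002,"ty": 0,"tz": 0,"rx": 0,"ry": 0,"rz": 0,"fingers": 0.8},
  {"tx": -0.002,"ty": 0,"tz": 0.05,"rx": 0,"ry": 0,"rz": 0,"fingers": 0.8},
  {"tx": -0.002,"ty": 0,"tz": 0.13,"rx": 0,"ry": 0,"rz": 0,"fingers": 0.8},
  {"tx": -0.002,"ty": 0,"tz": 0.18,"rx": 0,"ry": 0,"rz": 0,"fingers": 0.4},
  {"tx": -0.165,"ty": 0.008,"tz": 0.18,"rx": 0,"ry": 0,"rz": 0,"fingers": 0},
  {"tx": -0.165,"ty": 0.008,"tz": 0.18,"rx": 0,"ry": 0,"rz": 0,"fingers": 0},
  {"tx": -0.165,"ty": 0.008,"tz": 0.18,"rx": 0,"ry": 0,"rz": 0,"fingers": 0},
  {"tx": -0.165,"ty": 0.008,"tz": 0.18,"rx": 0,"ry": 0,"rz": 0,"fingers": 0},
  {"tx": -0.165,"ty": 0.008,"tz": 0.18,"rx": 0,"ry": 0,"rz": 0,"fingers": 0},
])

```text
time: 32.7
eef_pos: [0.5304, 0.0906, 0.1167]
tool_rot: [0.0, 0.031, 1.0, -0.0]
force: [-0.6, -0.1, -0.1]
width: 0.196
gripper_force: 0.0
```

```bash
python3 - <<'E'
from h import *
s=sense();print(s['eef_pos'],s['width'])
W=[]
for c in('top','side'):
    d=cam(c); P=cloud(d);z=P[...,2]
    for r in spotter.mark_of('timer',c)+spotter.mark_of('timer_button_tip',c)+spotter.mark_of('bracket',c): print(c,round(r['p'],2),np.round(r['at'],4))
    rect(near(P,.6,.087,.06)&(z>.026)&(z<.036)&(P[...,0]<.645),P,'timer')
    u,v=px(d,np.array([.62,.085,.03])).astype(int); a=d['color'][v-50:v+50,u-60:u+60]
    W.append(cv2.resize(a,(396,330),interpolation=cv2.INTER_CUBIC))
cv2.imwrite('pics/crop7.png',np.hstack(W)[:,:,::-1])
E
```

```text
[0.53038492 0.09056889 0.11667661] 0.19586988330009386
top 0.59 [0.6122 0.0889 0.0012]
top 0.55 [0.612  0.0879 0.0032]
top 0.65 [0.6531 0.0859 0.0011]
timer 234 [612.8  87.6] [52.7 65. ] 88.0 z 0.0327
side 0.92 [ 0.6096  0.0908 -0.0015]
side 0.58 [0.5607 0.088  0.016 ]
side 0.5 [0.6515 0.0817 0.0044]
side 0.95 [0.6501 0.0802 0.0017]
side 0.22 [0.5447 0.4543 0.033 ]
timer 663 [602.5  80.2] [65.8 84.9] 88.3 z 0.0322
```

View pics/crop7.png

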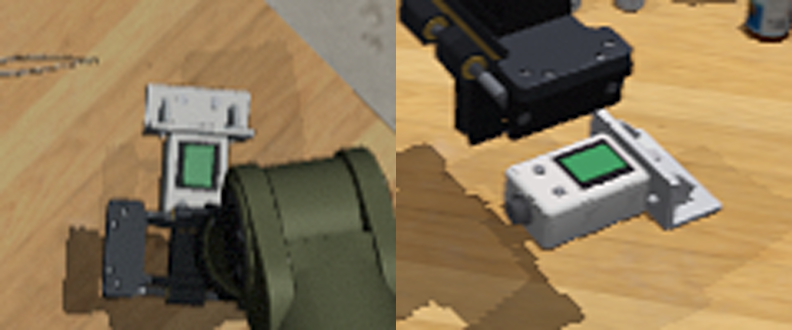

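The timer stands flush and centred against the bracket. Now press the button.

Emit:
arm_command([
  {"tx": 0,"ty": -0.001,"tz": -0.08,"rx": 0,"ry": 0,"rz": 0,"fingers": 0},
  {"tx": 0,"ty": -0.001,"tz": -0.15,"rx": 0,"ry": 0,"rz": 0,"fingers": 0},
  {"tx": 0,"ty": -0.001,"tz": -0.176,"rx": 0,"ry": 0,"rz": 0,"fingers": 0},
  {"tx": 0,"ty": -0.001,"tz": -0.176,"rx": 0,"ry": 0,"rz": 0,"fingers": 0},
  {"tx": 0.01,"ty": -0.001,"tz": -0.176,"rx": 0,"ry": 0,"rz": 0,"fingers": 0},
  {"tx": 0.02,"ty": -0.002,"tz": -0.176,"rx": 0,"ry": 0,"rz": 0,"fingers": 0},
  {"tx": 0.03,"ty": -0.002,"tz": -0.176,"rx": 0,"ry": 0,"rz": 0,"fingers": 0},
  {"tx": 0.036,"ty": -0.002,"tz": -0.176,"rx": 0,"ry": 0,"rz": 0,"fingers": 0},
  {"tx": 0.036,"ty": -0.002,"tz": -0.176,"rx": 0,"ry": 0,"rz": 0,"fingers": 0},
])

```text
time: 34.22
eef_pos: [0.5474, 0.0898, 0.0286]
tool_rot: [0.0, 0.031, 1.0, 0.0]
force: [-0.6, 0.1, -0.7]
width: 0.008
gripper_force: 0.0
```

Emit:
arm_command([
  {"tx": 0.004,"ty": 0,"tz": 0,"rx": 0,"ry": 0,"rz": 0,"fingers": 0},
  {"tx": 0.008,"ty": 0,"tz": 0,"rx": 0,"ry": 0,"rz": 0,"fingers": 0},
  {"tx": 0.008,"ty": 0,"tz": 0,"rx": 0,"ry": 0,"rz": 0,"fingers": 0},
])

```text
time: 34.6
eef_pos: [0.5506, 0.0897, 0.0284]
tool_rot: [-0.001, 0.031, 1.0, -0.0]
force: [-2.0, 0.8, 2.3]
width: 0.006
gripper_force: 1.4
```

Emit:
arm_command([
  {"tx": 0.003,"ty": 0,"tz": 0,"rx": 0,"ry": 0,"rz": 0,"fingers": 0},
  {"tx": 0.006,"ty": 0,"tz": 0,"rx": 0,"ry": 0,"rz": 0,"fingers": 0},
  {"tx": 0.006,"ty": 0,"tz": 0,"rx": 0,"ry": 0,"rz": 0,"fingers": 0},
])

```text
time: 34.98
eef_pos: [0.5537, 0.0897, 0.0284]
tool_rot: [-0.001, 0.031, 1.0, -0.0]
force: [-4.8, -0.8, 3.1]
width: 0.009
gripper_force: 2.3
```

Near the end of its travel; pushing on until the force jumps.

Emit:
arm_command([
  {"tx": 0.003,"ty": 0,"tz": 0,"rx": 0,"ry": 0,"rz": 0,"fingers": 0},
  {"tx": 0.006,"ty": 0,"tz": 0,"rx": 0,"ry": 0,"rz": 0,"fingers": 0},
  {"tx": 0.008,"ty": 0,"tz": 0,"rx": 0,"ry": 0,"rz": 0,"fingers": 0},
  {"tx": 0.008,"ty": 0,"tz": 0,"rx": 0,"ry": 0,"rz": 0,"fingers": 0},
])

```text
time: 35.48
eef_pos: [0.5546, 0.0897, 0.0282]
tool_rot: [-0.004, 0.031, 1.0, -0.0]
force: [-12.2, -1.9, 10.9]
width: 0.004
gripper_force: 6.5
```

Emit:
arm_command([
  {"tx": -0.02,"ty": 0,"tz": 0,"rx": 0,"ry": 0,"rz": 0,"fingers": 0},
  {"tx": -0.07,"ty": 0,"tz": 0,"rx": 0,"ry": 0,"rz": 0,"fingers": 0},
  {"tx": -0.07,"ty": 0,"tz": 0.1,"rx": 0,"ry": 0,"rz": 0,"fingers": 0},
  {"tx": -0.07,"ty": 0,"tz": 0.2,"rx": 0,"ry": 0,"rz": 0,"fingers": 0},
  {"tx": -0.07,"ty": 0.1,"tz": 0.35,"rx": 0,"ry": 0,"rz": 0,"fingers": 0},
  {"tx": -0.1,"ty": 0.3,"tz": 0.4,"rx": 0,"ry": 0,"rz": 0,"fingers": 0},
  {"tx": -0.1,"ty": 0.3,"tz": 0.4,"rx": 0,"ry": 0,"rz": 0,"fingers": 0},
  {"tx": -0.1,"ty": 0.3,"tz": 0.4,"rx": 0,"ry": 0,"rz": 0,"fingers": 0},
  {"tx": -0.1,"ty": 0.3,"tz": 0.4,"rx": 0,"ry": 0,"rz": 0,"fingers": 0},
])

```text
time: 36.6
eef_pos: [0.5091, 0.2396, 0.2286]
tool_rot: [0.001, 0.031, 1.0, 0.0]
force: [-0.3, -1.0, -0.2]
width: 0.007
gripper_force: 0.0
```

```bash
python3 - <<'E'
from h import *
W=[]
for c in('top','side'):
    d=cam(c); P=cloud(d);z=P[...,2]
    for q in('timer','bracket','tray_handle','old_carton_mid'):
        for r in spotter.mark_of(q,c): print(q,c,round(r['p'],2),np.round(r['at'],4))
    rect(near(P,.605,.087,.06)&(z>.028)&(z<.036)&(P[...,0]<.646),P,'timer')
    rect(near(P,.652,.0845,.07)&(z>.037)&(z<.045),P,'brk')
    a=d['color'][150:350,230:530] if c=='top' else d['color'][150:350,190:490]
    W.append(cv2.resize(a,(450,300),interpolation=cv2.INTER_CUBIC))
cv2.imwrite('pics/crop8.png',np.vstack(W)[:,:,::-1])
E
```

```text
timer top 0.97 [0.6086 0.089  0.0031]
bracket top 0.9 [0.6518 0.0878 0.003 ]
tray_handle top 0.58 [0.492  0.4155 0.0511]
old_carton_mid top 0.61 [0.4386 0.7084 0.0225]
old_carton_mid top 0.47 [0.2937 0.5423 0.0236]
old_carton_mid top 0.46 [0.366  0.4918 0.0223]
timer 315 [603.5  78.3] [82.7 71.3] 0.4 z 0.0333
brk 148 [621.5  82.8] [74.9 83. ] 3.4 z 0.0395
timer side 0.57 [ 0.613   0.0876 -0.0021]
bracket side 0.72 [0.6503 0.0826 0.0055]
tray_handle side 0.63 [0.4922 0.4202 0.0507]
old_carton_mid side 0.95 [0.3628 0.4953 0.0247]
old_carton_mid side 0.91 [0.2936 0.5384 0.0239]
old_carton_mid side 0.78 [0.4453 0.7121 0.0206]
timer 600 [605.3  78.7] [69.2 82.9] 87.7 z 0.0325
brk 78 [636.2  75.1] [74.2 76.7] 28.7 z 0.0384
```

View pics/crop8.png

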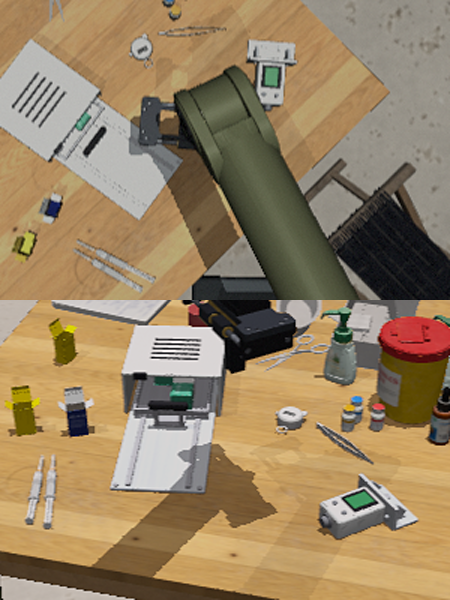

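The tray is home with both cartons inside, the blue carton is on the table, and the timer is flush against the bracket. Handing in.

```bash
python3 -c "
from h import *
print(manip.close_job())"
```

```text
the job is handed in; nothing more can be done
None
```

The job is handed in: both green cartons (only two were present) lie in the closed tray, the opened blue carton stands on the table clear of the cabinet, and the timer stands flush and centred against the bracket with its button pressed fully in; the judge's result was not shown.

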